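# Click the filter module into the microscope's filter track

### The arm

A 6-joint arm with a two-finger parallel gripper is mounted at the origin on the work surface. World frame = base frame: x ahead of the robot, y to its left, z up, the work surface at z = 0. Lengths are in m, angles in rad, forces in N, time in s.
With the tool pointing down it reaches from about 0.325 to 0.875 m from the base axis. Payload 4.4 kg.
Tool frame: the origin (TCP) lies between the finger pads; the fingertips stand 8 mm ahead of it and the grasp point (between the pads) lies 11 mm behind it; z points along the fingers, y is the line along which they close (so a half turn about z gives the same grasp; the last joint's range is limited). The gripper opens to 85 mm and grips with 20 to 120 N. Pads are 22 mm wide; open, the fingers measure 114 mm over their backs; the gripper's body (76 mm by 85 mm) begins 54 mm behind the grasp point. The pads swing forward as they close: fully open they stand 13 mm farther back than shut.
Start: joints at [1.161, 0.207, 1.542, -0, 1.393, -0.15], TCP at [0.147, 0.556, 0.239] pointing down, gripper open.
Joint ranges: [-2.73, 2.73], [-0.86, 2.22], [0.23, 2.46], [-1.11, 4.25], [0.08, 2.63], [-2.82, 2.82]. Speed limits (rad/s): [2.79, 2.79, 3.14, 3.14, 3.14, 3.14].

### API

Orientations are given as a unit quaternion [w, x, y, z].
In Python, from station import readout, imaging, workorder, models gives the robot as it stands.
- The arm moves only by the tool jog_arm, never from a script. Its argument "moves" is one flat list of numbers, 4 for each row, row after row: the shift along the tool's x, y, z in mm, then the turn about the tool's z in rad. A call has 1 to 12 rows; each row shifts and turns the commanded pose from where the row before left it, along the tool's axes as they then stand; what a row does not reach is not made up. A row lasts 1/8 s, in which the tool goes at most 62.5 mm and 10.7 degrees, less where a joint would pass 70% of its speed; a pose out of reach is approached as far as the arm can. A call with a gripper value outside its range is refused whole. "jaw" is the opening, from -1 (shut) to 1 (fully open), set as the call begins (left out, the last holds). The fingers move at their own pace and stop on an object; "newtons" is the grip in N (left out, the last holds). Time passes only in rows, so rows that do not move let the fingers close. It gives the time, the measured TCP pose, the force, the opening and the grip force at its end, in the units of the state.
- readout.state(): the state, without advancing time (a new reading comes with each control period).
- imaging.camera(name): name is "side" or "top" or "wrist"; returns a dict with "img" (420x560x3 uint8, red, green, blue), "depth" (420x560 float32, m along the optical axis (not along the pixel's ray), 0 where there is no reading), "vfov" (degrees; the focal length in pixels is half the picture's height over the tangent of half this angle, whatever the lens; pixels are square), "cx", "cy" (the principal point, pixels), "distortion" ([k1, k2, p1, p2, k3] as OpenCV has them; the pictures are not rectified), "T" (4x4, takes a point from camera to world coordinates); the wrist camera has in their place "hand_eye" (4x4, takes a point from camera to tool coordinates, whose origin is the TCP and whose axes are the flange's). Camera axes: x right, y down, z forward; pixel columns grow to the right and rows downward; lengths in m; the calibration is good to about 2 mm. A picture is of the moment at which its call begins: read the wrist's pose just before it.
- workorder.close_job(): hands the job in; it is judged then, once.
Trained networks look in the newest picture that a camera, given by its name, has taken for a name from the list of things; names that differ only in an ending like _2 or _b are one class to them, and where a whole thing is asked for, a point or a joint stands for the part that bears it (a point fixed in the world has none). Each returns a list of dicts, best first, with "p" (0 to 1); they miss things now and then, are a little off and sometimes report something else, mostly with a low value. They report only what shows in the picture. A call takes as long as a camera call.
- models.find_in(name, camera): "uv" ([column, row] in pixels, amid what is visible of it).
- models.trace(name, camera): "pixels" (420x560 bool, what is visible of it) and "uv" ([column, row] in pixels, amid what is visible of it).
The state is a dict: "time_s": time; "qpos": joint angles; "qvel": joint speeds; "effort": joint torques, N m; "ee_pos": TCP position; "tcp_rot": TCP orientation; "wrist_force": force on the tool from outside, world axes, zero at the start; "torque": the same for the moment, N m; "opening": finger opening in m; "grasp_force": force on a finger pad.
Only numpy, scipy, OpenCV 4.12 (cv2) and the standard library are available. Lean on these libraries where they do the work, as an engineer would, in place of code of your own. Each camera call takes 0.05 s, during which the arm holds its last target. There are 200 camera calls.

### The job

Set the filter module (the block with the upright metal fin) down in front of the filter track, rounded nose first, and slide it in along the track, past the sprung side ball, until it clicks held, and on until you feel it come up firmly against the end stop; press it there for a moment. Where the stop sits is not known exactly, so go by feel and do not push hard against it. Then let go, leaving everything else on the bench undisturbed.

Things in the scene. Friction and masses are not known exactly. Their poses are not given: they have to be found in the camera images.
- module: Filter module to load, 0.1 to 0.2 kg, standing upright: black block 64 mm long (x), 30 wide (y), 30 high, with a metal fin on top. Origin: centre of the underside, z up. Its +x end is the nose, a half round of 15 mm radius; the tail at x = -32 mm is flat with a round window. Each long side has a full-height groove 12 mm wide, 5.5 mm deep, centred at x = -20 mm, for the ball.
- module_fin (a point): Centre of the module's fin, where to grip it: 48 mm above the module's origin. The fin is 30 mm long (module x), 12 mm wide (y) and reaches from 30 to 66 mm above the module's underside.
- module_nose (a point): Tip of the module's rounded nose, 32 mm ahead (+x) of the module's origin, 15 mm above its underside.
- track: Fixed aluminium filter track, screwed to the bench. Origin at bench level on the channel's centre line; +x is the push-in direction, +y to the left of it, z up. Floor plate 8 mm thick, x -110 to +135 mm, 90 mm wide. A dark steel block (top at z = 35 mm) at its inner end and along the outside of the +y wall carries the end stop and the ball.
- apron (a point): Point on the track's open apron (on its floor, z = 8 mm, track x = -72 mm, y = 0; axes as the track's): set the module down here, origin on this point, heading as the track. From track x = -50 to -20 mm flared guides narrow to the channel.
- channel (a point): Start of the straight channel, on its floor (track x = -20 mm, z = 8 mm): 32 mm wide, so 1 mm clearance each side of the module, walls up to z = 39.5 mm.
- slot (a point): Start of the lips over the channel (track x = -11 mm), at their top, z = 43.5 mm. From here inwards two lips leave an 18 mm wide slot for the fin, so the module can go in only by sliding from the mouth. The fin stands 30 mm above the lips.
- home_mid (a point): Middle of the range (track x = +55 mm, on the floor) of where the module's origin lies once clicked: the steel block was adjusted beforehand by up to 18 mm either way along x (so +37 to +73 mm), is not measured, and does not give way. Coming in, the ball is met about 48 mm before the clicked place; the rigid end stop about 1 mm after it.
- ball (a joint): Sprung steel ball, 12 mm diameter, centre at z = 23 mm, in the track's +y wall. Value: how far it is pressed back, m: 0 fully out (nothing there, or in the module's groove), about 0.003 while the module's flat side passes. Passing it takes 4 to 8 N of push, which drops in the groove. Contacts inside the track may not exceed 30 N together: press home on the stop with 9 to 12 N.
- dust_plug: Bystander: plain black rectangular plug 64 x 30 x 30 mm with a low round knob (22 mm diameter, 14 mm high) on top instead of a fin. Origin at the underside's centre. Leave alone.
- objective: Bystander: steel objective lens standing up, 30 mm diameter, 45 mm high. Origin at the underside's centre. Leave alone.
- tip_box: Bystander: grey pipette tip box 85 x 120 x 51 mm. Leave alone.
- reagent: Bystander: amber bottle, 60 mm diameter, 130 mm high. Leave alone.
- dish_stack: Bystander: stack of clear dishes, 90 mm diameter, 42 mm high. Leave alone.
- beaker: Bystander: glass beaker, 70 mm diameter, 80 mm high. Leave alone.
- lens_driver: Bystander: screwdriver 150 mm long lying on the bench. Leave alone.

How it is judged:
On the way, in this order (a step that is already met when the one before it is completed fails the run):
1. the module slides in the track with the sprung ball pressed back by its side (value of joint ball above 0.002 m and y of module in the frame of track between -0.0025 and 0.0025 m and z of module in the frame of track between 0.006 and 0.0105 m), for 0.02 s.
2. the module, clicked in (ball out again), is pressed home: at least 8 N between module and track (value of joint ball below 0.001 m and x of module in the frame of track above 0.034 m and contact force between module and track above 8 N and y of module in the frame of track between -0.0025 and 0.0025 m and z of module in the frame of track between 0.006 and 0.0105 m), for 0.15 s.
At the end, for the whole second after the job is handed in: Module in the track nose inwards, clicked: ball out again (pressed back under 1 mm) in its groove, module origin 34 to 76 mm along the track, within 2.5 mm of the centre line, on the floor, upright within 0.05 rad, in line within 0.06 rad, at rest (value of joint ball below 0.001 m and x of module in the frame of track between 0.034 and 0.076 m and x of module_nose in the frame of track above 0.066 m and y of module in the frame of track between -0.0025 and 0.0025 m and z of module in the frame of track between 0.006 and 0.0105 m and angle between the x axis of module and the x axis of track, either way round below 0.06 rad and angle between module's own z axis and vertical below 0.05 rad and linear speed of module below 0.01 m/s); the robot touches nothing.
It fails at once if inside the track, the module is pressed against the track (walls, lips, floor, ball and stop together) with more than 30 N (contact force between module and track above 30 N and x of module in the frame of track above 0 m).
It fails at once if a bystander is shifted by more than 20 mm (distance of any of dust_plug, objective, tip_box, reagent, dish_stack, beaker, lens_driver from where it was at the start of the episode above 0.02 m).
It also fails if it takes over 72 s, if anything falls off the work surface, if the arm or the gripper's body presses on something with over 40 N, if the wrist force passes 120 N, or if a joint passes its speed limit or range.

## Working session

There is one attempt and no reset: what is moved stays moved. The work goes in short steps, Python scripts to look and compute and a tool call to move; the robot and the scene stay as the last step left them, time stands still between calls to the robot, and variables do not carry over. Pictures are saved under pics/ and viewed, at most 10 in all, crops included, and the job is handed in when it is done.

Besides the shell and the picture viewer there is one more tool, called after "Request:" as a command line: name --argument value ..., lists and objects as JSON in quotes. jog_arm: Moves the arm, as the interface text tells. Its arguments: {"type":"object","properties":{"moves":{"type":"array"},"jaw":{"type":"number"},"newtons":{"type":"number"}},"required":["moves"]}

```bash
mkdir -p pics; cat > h.py <<'E'
import numpy as np, cv2
from scipy.spatial.transform import Rotation as R
from station import readout, imaging, workorder, models
def pose(s=None):
    s=s or readout.state(); T=np.eye(4); q=s["tcp_rot"]
    T[:3,:3]=R.from_quat([q[1],q[2],q[3],q[0]]).as_matrix(); T[:3,3]=s["ee_pos"]; return T
def shot(name):
    P=pose(); c=imaging.camera(name)
    c["W"]=c["T"] if "T" in c else P@c["hand_eye"]
    f=c["img"].shape[0]/2/np.tan(np.radians(c["vfov"])/2)
    c["K"]=np.array([[f,0,c["cx"]],[0,f,c["cy"]],[0,0,1.]]); c["d"]=np.array(c["distortion"],float); return c
def cloud(c):
    h,w=c["depth"].shape; u,v=np.meshgrid(np.arange(w,dtype=float),np.arange(h,dtype=float))
    n=cv2.undistortPoints(np.stack([u,v],-1).reshape(-1,1,2),c["K"],c["d"]).reshape(h,w,2)
    z=c["depth"][...,None]; p=np.concatenate([n*z,z],-1)
    return p@c["W"][:3,:3].T+c["W"][:3,3]
def save(c,n): cv2.imwrite(f"pics/{n}.png",c["img"][...,::-1])
E
python3 - <<'E'
from h import *
print(readout.state())
for cam in ("top","side","wrist"):
    c=shot(cam); save(c,cam+"0"); X=cloud(c); np.savez(cam+"0.npz",X=X,d=c["depth"])
    for n in ("module","module_fin","track","dust_plug","tip_box","reagent","beaker","objective","dish_stack","lens_driver"):
        for r in models.trace(n,cam)[:2]:
            m=r["pixels"]&(c["depth"]>0)
            if m.sum()==0: continue
            P=X[m]; print(cam,n,round(r["p"],2),np.round(r["uv"]),m.sum(),"med",np.round(np.median(P,0),3),"lo",np.round(np.percentile(P,3,0),3),"hi",np.round(np.percentile(P,97,0),3))
E
```

```text
{'time_s': 0.0, 'qpos': array([ 1.16152559e+00,  2.07447858e-01,  1.54297512e+00, -5.18360287e-06,
        1.39351864e+00, -1.50552183e-01]), 'qvel': array([-0.00041173, -0.00039717,  0.00269952,  0.00032773,  0.00205512,
        0.00032931]), 'effort': array([ 9.04404951e-04, -3.83041906e+01, -2.91595548e+01, -1.91128756e-04,
        1.05207798e-02,  1.89044778e-05]), 'ee_pos': array([0.146847  , 0.55515227, 0.2380999 ]), 'tcp_rot': array([-3.22023555e-04,  1.28998255e-01,  9.91644125e-01, -1.12947617e-03]), 'wrist_force': array([-0.17563621,  0.56331836, -0.658241  ]), 'torque': array([-0.00388159, -0.02193411, -0.01758109]), 'grasp_force': 0.0, 'opening': 0.08528013119125163}
top module 0.63 [239. 195.] 264 med [0.622 0.121 0.031] lo [0.594 0.106 0.011] hi [0.654 0.139 0.069]
top module_fin 0.71 [234. 192.] 267 med [0.62  0.119 0.031] lo [0.594 0.105 0.   ] hi [0.652 0.137 0.069]
top module_fin 0.48 [256. 251.] 262 med [0.468 0.06  0.032] lo [0.44  0.039 0.027] hi [0.495 0.083 0.047]
top track 0.72 [261. 132.] 1471 med [0.783 0.051 0.045] lo [ 0.747 -0.005  0.011] hi [0.828 0.108 
[... 1925 characters left out ...]
lo [ 0.634 -0.411  0.007] hi [ 0.683 -0.372  0.13 ]
side beaker 0.78 [182. 278.] 980 med [0.667 0.321 0.051] lo [0.629 0.293 0.005] hi [0.692 0.356 0.082]
side objective 0.51 [264. 289.] 181 med [0.485 0.235 0.031] lo [0.476 0.219 0.001] hi [0.5   0.243 0.047]
side dish_stack 0.68 [245. 381.] 1724 med [0.4   0.433 0.042] lo [0.361 0.39  0.006] hi [0.443 0.471 0.046]
side lens_driver 0.53 [390. 131.] 182 med [ 0.442 -0.429  0.021] lo [ 0.413 -0.458  0.003] hi [ 0.473 -0.406  0.028]
wrist objective 0.29 [231. 359.] 538 med [0.363 0.438 0.01 ] lo [0.135 0.401 0.   ] hi [0.382 0.548 0.304]
wrist dish_stack 0.87 [228. 358.] 474 med [0.363 0.437 0.01 ] lo [0.359 0.4   0.002] hi [0.381 0.469 0.026]
```

```bash
python3 - <<'E'
import cv2,numpy as np
a=cv2.imread("pics/top0.png")[110:290,190:410]; b=cv2.imread("pics/side0.png")[110:290,190:410]
cv2.imwrite("pics/m1.png",np.hstack([cv2.resize(x,(400,327),interpolation=cv2.INTER_CUBIC) for x in (a,b)]))
E
```

```text
(no output)
```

View pics/m1.png

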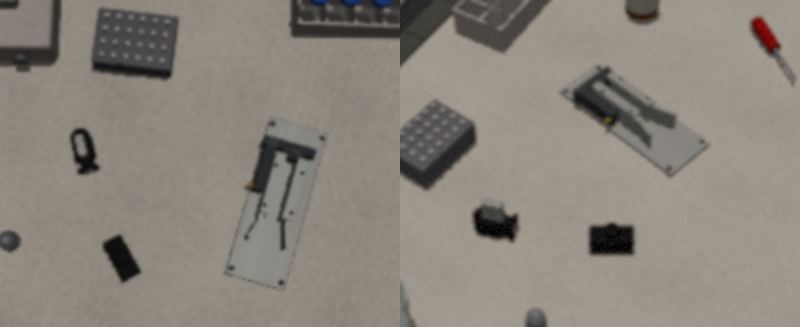

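```bash
python3 - <<'E'
from h import *
c=shot("wrist"); print(np.round(c["hand_eye"],3), c["vfov"])
X=np.load("top0.npz")["X"]
# track plate: flat z 4..14mm around plate
m=(X[...,2]>.004)&(X[...,0]>.40)&(X[...,0]<.72)&(X[...,1]<-.08)&(X[...,1]>-.26)
m=cv2.morphologyEx(m.astype(np.uint8),cv2.MORPH_OPEN,np.ones((3,3)))>0
P=X[m][:,:2].astype(np.float32); print("track",cv2.minAreaRect(P))
for nm,ce,r in(("mod",(.622,.122),.06),("plug",(.468,.06),.06)):
    m=(X[...,2]>.012)&(np.hypot(X[...,0]-ce[0],X[...,1]-ce[1])<r)
    print(nm,cv2.minAreaRect(X[m][:,:2].astype(np.float32)))
m=(X[...,2]>.045)&(np.hypot(X[...,0]-.622,X[...,1]-.122)<.06); print("fin",m.sum(),np.median(X[m],0),cv2.minAreaRect(X[m][:,:2].astype(np.float32)))
T=pose();print(T)
E
```

```text
[[ 0.    -0.96  -0.279  0.071]
 [ 1.     0.001 -0.001  0.   ]
 [ 0.001 -0.279  0.96  -0.135]
 [ 0.     0.     0.     1.   ]] 64.680872830465
track ((0.5576378107070923, -0.16475853323936462), (0.09628064930438995, 0.24739700555801392), 74.67724609375)
mod ((0.6254841685295105, 0.12256543338298798), (0.06526027619838715, 0.03012705035507679), 15.710710525512695)
plug ((0.46807655692100525, 0.061335064470767975), (0.06412992626428604, 0.03035949356853962), 30.557844161987305)
fin 65 [0.62616341 0.12160494 0.06620649] ((0.6267575025558472, 0.12271931022405624), (0.030887577682733536, 0.011903923004865646), 16.506973266601562)
[[-9.66694899e-01  2.55931576e-01 -3.12060903e-05  1.47158761e-01]
 [ 2.55931575e-01  9.66694899e-01  2.61736709e-05  5.55865593e-01]
 [ 3.68654372e-05  1.73153303e-05 -9.99999999e-01  2.39286789e-01]
 [ 0.00000000e+00  0.00000000e+00  0.00000000e+00  1.00000000e+00]]
```

Request:
jog_arm --moves '[-47.8, -24.7, 0, 0, -47.8, -24.7, 0, 0, -47.8, -24.7, 0, 0, -47.8, -24.7, 0, 0, -47.8, -24.7, 0, 0, -47.8, -24.7, 0, 0, -47.8, -24.7, 0, 0, -47.8, -24.7, 0, 0, -47.8, -24.7, 0, 0, -47.8, -24.7, 0, 0, -47.8, -24.7, 0, 0, -47.8, -24.7, 0, 0]' --jaw 1

```text
time_s: 3.2
ee_pos: [0.627, 0.1212, 0.2393]
tcp_rot: [0.0, 0.129, 0.992, 0.0]
wrist_force: [0.2, 0.9, -0.4]
opening: 0.0857
grasp_force: 0.0
```

Request:
jog_arm --moves '[0, 0, 20, -0.135, 0, 0, 20, -0.135, 0, 0, 20, -0.135, 0, 0, 10, -0.135, 0, 0, 0, 0, 0, 0, 0, 0]'

```text
time_s: 3.95
ee_pos: [0.6262, 0.1226, 0.1699]
tcp_rot: [0.001, -0.139, 0.99, -0.0]
wrist_force: [0.6, 0.4, 0.2]
opening: 0.0854
grasp_force: 0.0
```

```bash
python3 - <<'E'
from h import *
c=shot("wrist"); save(c,"w1"); X=cloud(c); T=pose(); print(np.round(T,4))
for n in ("module","module_fin"):
    for r in models.trace(n,"wrist")[:2]: print(n,r["p"],r["uv"],r["pixels"].sum())
near=np.hypot(X[...,0]-.625,X[...,1]-.122)<.06
m=near&(X[...,2]>.06)&(X[...,2]<.075); print("fin",m.sum(),np.median(X[m],0),cv2.minAreaRect(X[m][:,:2].astype(np.float32)))
m=near&(X[...,2]>.022)&(X[...,2]<.075);m=cv2.morphologyEx(m.astype(np.uint8),cv2.MORPH_OPEN,np.ones((5,5)))>0; print("mod",m.sum(),cv2.minAreaRect(X[m][:,:2].astype(np.float32)))
E
```

```text
[[-9.611e-01 -2.761e-01  1.600e-03  6.264e-01]
 [-2.761e-01  9.611e-01  1.000e-04  1.226e-01]
 [-1.600e-03 -4.000e-04 -1.000e+00  1.702e-01]
 [ 0.000e+00  0.000e+00  0.000e+00  1.000e+00]]
module 0.97 [278.5, 196.4] 2514
module_fin 0.61 [281.0, 197.0] 2404
fin 633 [0.6264787  0.12298176 0.06598172] ((0.6274620294570923, 0.12315591424703598), (0.03033895045518875, 0.01147501915693283), 16.228322982788086)
mod 2297 ((0.6267502903938293, 0.12333273887634277), (0.06493142247200012, 0.029759295284748077), 16.29203987121582)
```

View pics/w1.png

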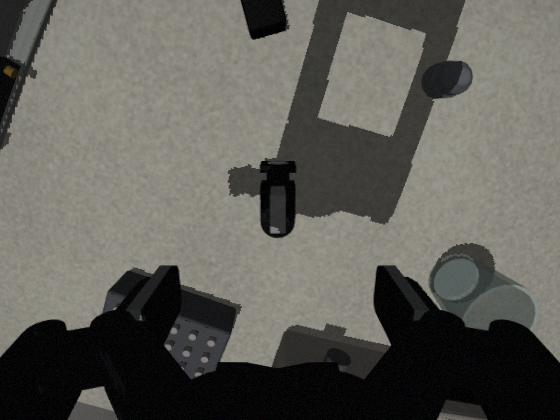

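Request:
jog_arm --moves '[-0.7, 0.4, 30, -0.004, 0, 0, 30, 0, 0, 0, 30, 0, 0, 0, 20, 0, 0, 0, 10, 0, 0, 0, 3, 0, 0, 0, 0, 0, 0, 0, 0, 0]'

```text
time_s: 5.1
ee_pos: [0.6273, 0.1232, 0.0475]
tcp_rot: [0.001, -0.142, 0.99, -0.0]
wrist_force: [-0.9, 0.2, 0.1]
opening: 0.0855
grasp_force: 0.0
```

Request:
jog_arm --moves '[0, 0, 0, 0, 0, 0, 0, 0, 0, 0, 0, 0, 0, 0, 0, 0, 0, 0, 0, 0, 0, 0, 0, 0, 0, 0, 0, 0, 0, 0, 0, 0]' --jaw -1 --newtons 40

```text
time_s: 6.1
ee_pos: [0.6264, 0.1231, 0.0464]
tcp_rot: [0.0, -0.142, 0.99, -0.0]
wrist_force: [-0.7, -0.2, 0.6]
opening: 0.0112
grasp_force: 40.5
```

Request:
jog_arm --moves '[0, 0, -20, 0, 0, 0, -40, 0, 0, 0, -40, 0, 0, 0, -40, 0, 0, 0, -20, 0, 28.3, -39.1, 0, 0, 28.3, -39.1, 0, 0, 28.3, -39.1, 0, 0, 28.3, -39.1, 0, 0, 28.3, -39.1, 0, 0, 28.3, -39.1, 0, 0]'

```text
time_s: 7.48
ee_pos: [0.5282, -0.1509, 0.2058]
tcp_rot: [-0.001, -0.142, 0.99, 0.0]
wrist_force: [0.4, -0.2, -1.4]
opening: 0.0111
grasp_force: 40.1
```

Request:
jog_arm --moves '[0, 0, 0, 0.11, 0, 0, 0, 0.11, 0, 0, 0, 0.11, 0, 0, 0, 0.11, 0, 0, 0, 0.11, 0, 0, 0, 0, 0, 0, 0, 0]'

```text
time_s: 8.35
ee_pos: [0.5291, -0.1496, 0.206]
tcp_rot: [-0.0, 0.131, 0.991, 0.0]
wrist_force: [0.3, -0.0, -2.1]
opening: 0.0113
grasp_force: 40.1
```

```bash
python3 - <<'E'
from h import *
c=shot("wrist"); save(c,"w2"); X=cloud(c); T=pose(); np.savez("w2.npz",X=X,img=c["img"],T=T,W=c["W"],K=c["K"],d=c["d"]); print(np.round(T,4))
c2=shot("top"); X2=cloud(c2); save(c2,"top2")
o=np.array([.5455,-.1615]);a=-.267;R2=np.array([[np.cos(a),-np.sin(a)],[np.sin(a),np.cos(a)]])
for nm,Y in(("w",X),("t",np.load("top0.npz")["X"])):
    p=np.concatenate([(Y[...,:2]-o)@R2,Y[...,2:]],-1).reshape(-1,3); p=p[(abs(p[:,1])<.07)&(p[:,0]>-.13)&(p[:,0]<.15)]
    print(nm,"plate",cv2.minAreaRect(p[(p[:,2]>.004)&(p[:,2]<.014)][:,:2].astype(np.float32)))
    for x in range(-60,130,10):
        s=p[(abs(p[:,0]-x/1e3)<.005)&(p[:,2]>.03)&(p[:,2]<.055)]
        if len(s)<4: continue
        L=s[s[:,1]>0];Rr=s[s[:,1]<0]
        f=lambda q:(np.round(np.percentile(q[:,1],[2,98])*1e3,1),round(np.median(q[:,2])*1e3,1),len(q)) if len(q)>2 else None
        print(x,"L",f(L),"R",f(Rr))
E
```

```text
[[-9.655e-01  2.605e-01 -5.000e-04  5.292e-01]
 [ 2.605e-01  9.655e-01  3.000e-04 -1.497e-01]
 [ 5.000e-04  1.000e-04 -1.000e+00  2.061e-01]
 [ 0.000e+00  0.000e+00  0.000e+00  1.000e+00]]
w plate ((-0.012583933770656586, -0.001274246722459793), (0.19349339604377747, 0.09040369093418121), 0.3317042291164398)
-50 L (array([23.4, 30.5]), np.float64(39.4), 55) R (array([-32.3, -25.8]), np.float64(39.4), 57)
-40 L (array([20. , 28.2]), np.float64(39.5), 89) R (array([-30.6, -22.4]), np.float64(39.7), 92)
-30 L (array([17.2, 24.9]), np.float64(39.5), 79) R (array([-27.1, -19.3]), np.float64(39.4), 87)
-20 L (array([15.8, 21.9]), np.float64(39.5), 16) R (array([-24.8, -18.1]), np.float64(39.6), 70)
-10 L None R (array([-24.9, -21.7]), np.float64(40.6), 40)
0 L None R (array([-24.8, -11.6]), np.float64(43.9), 81)
10 L None R (array([-25., -14.]), np.float64(43.9), 78)
20 L (array([36.3, 40.7]), np.float64(34.7), 34) R (array([-24.5, -20.4]), np.float64(43.7), 40)
30 L (array([38.7, 41. ]), np.float64(35.3), 29) R (array([-24.6, -22.4]), np.float64(43.9), 30)
40 L (array([38.1, 41.1]), np.fl
[... 1135 characters left out ...]
p.float64(44.6), 23)
40 L (array([ 7.9, 39.8]), np.float64(37.9), 47) R (array([-25.7, -11.3]), np.float64(44.1), 22)
50 L (array([ 8.2, 39.2]), np.float64(40.4), 45) R (array([-25.9, -11.4]), np.float64(44.4), 23)
60 L (array([ 7.8, 40. ]), np.float64(39.6), 48) R (array([-25.7, -11.6]), np.float64(45.0), 24)
70 L (array([ 8.3, 39.3]), np.float64(38.3), 47) R (array([-25.4, -11.5]), np.float64(44.4), 21)
80 L (array([ 1.3, 39.2]), np.float64(35.5), 44) R (array([-25.7,  -1. ]), np.float64(38.3), 29)
90 L (array([ 1.2, 43.1]), np.float64(35.6), 61) R (array([-33.2,  -1.3]), np.float64(35.7), 42)
100 L (array([ 1.2, 42.9]), np.float64(35.5), 36) R (array([-32.8,  -1.1]), np.float64(36.1), 30)
```

View pics/w2.png

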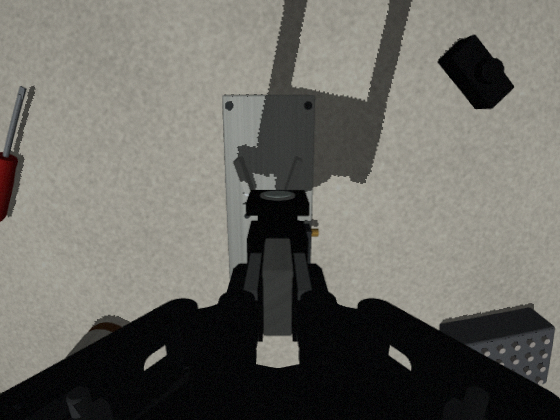

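```bash
python3 - <<'E'
import numpy as np,cv2
D=np.load("w2.npz");X=D["X"];T=D["T"]
p=((X-T[:3,3])@T[:3,:3]); 
m=(p[...,2]>.012)&(p[...,2]<.05)&(abs(p[...,1])<.03)&(p[...,0]>.0)&(p[...,0]<.06)
P=p[m];print(m.sum(),np.percentile(P,[1,50,99],0)*1e3)
for lo in range(12,50,3):
    s=P[(P[:,2]*1e3>lo)&(P[:,2]*1e3<lo+3)]
    if len(s)>5: print(lo,len(s),np.round(np.percentile(s[:,:2],[2,98],0)*1e3,1).tolist())
s=P[(P[:,0]>.026)&(P[:,0]<.038)]
for y in (-14,-12,-10,-6,-4,0,4,8,10,12,14):
    q=s[abs(s[:,1]-y/1e3)<.0012]
    if len(q):print(y,np.round(np.median(q,0)*1e3,1),len(q))
E
```

```text
3403 [[  5.04045828 -14.43952141  13.63885529]
 [ 23.49581818   0.16654348  16.60054952]
 [ 32.48990118  15.16308868  45.1536403 ]]
12 90 [[8.1, -14.1], [30.5, 8.3]]
15 2263 [[5.8, -14.1], [30.9, 14.8]]
18 157 [[12.5, -14.3], [31.1, 15.1]]
21 164 [[12.6, -14.0], [32.1, 14.8]]
24 170 [[12.6, -13.8], [32.5, 14.6]]
27 123 [[12.6, -14.4], [32.5, 14.6]]
30 103 [[12.6, -13.7], [32.6, 15.0]]
33 102 [[12.6, -14.4], [32.6, 15.2]]
36 63 [[12.6, -14.2], [32.4, 15.0]]
39 60 [[12.7, -14.3], [31.1, 15.2]]
42 70 [[12.7, -14.2], [31.1, 14.7]]
45 38 [[12.6, -13.9], [30.9, 15.0]]
-14 [ 30.8 -13.7  18.5] 86
-12 [ 30.8 -12.1  19.6] 118
-10 [ 30.7 -10.1  18.3] 117
-6 [30.8 -6.  18. ] 113
-4 [30.8 -4.1 18.4] 115
0 [30.8  0.2 19.3] 117
4 [30.8  4.  18.9] 116
8 [30.8  8.2 19.1] 111
10 [30.7 10.1 18.6] 115
12 [30.7 12.  19.2] 112
14 [30.7 13.9 19.6] 117
```

Request:
jog_arm --moves '[26.6, -4.4, 0, 0, 26.6, -4.3, 0, 0, 0, 0, 0, 0, 0, 0, 30, 0, 0, 0, 30, 0, 0, 0, 30, 0, 0, 0, 30, 0, 0, 0, 20, 0, 0, 0, 6, 0, 0, 0, 0, 0, 0, 0, 0, 0]'

```text
time_s: 9.82
ee_pos: [0.477, -0.1448, 0.0614]
tcp_rot: [0.001, 0.132, 0.991, -0.0]
wrist_force: [0.4, 0.9, -0.7]
opening: 0.0109
grasp_force: 40.1
```

```bash
cat > g.py <<'E'
from h import *
import sys
def guides(tag):
    c=shot("wrist"); save(c,tag); X=cloud(c); T=pose(); print(np.round(T[:3,3],4),"head",round(np.arctan2(-T[1,0],-T[0,0]),4))
    p=(X-T[:3,3])@T[:3,:3]; z=X[...,2]
    for x in range(-60,60,6):
        s=p[(abs(p[...,0]-x/1e3)<.003)&(z>.036)&(z<.046)&(abs(p[...,1])<.04)&(abs(p[...,1])>.0095)]
        f=lambda q:(np.round(np.percentile(q[:,1],[3,97])*1e3,1).tolist(),len(q)) if len(q)>4 else None
        L,r=f(s[s[:,1]>0]),f(s[s[:,1]<0])
        if L or r: print(x,L,r)
    c=shot("top"); save(c,tag+"t"); X=cloud(c); p=(X-T[:3,3])@T[:3,:3]; np.savez(tag+".npz",p=p)
guides(sys.argv[1])
E
python3 g.py a1
```

```text
[ 0.4769 -0.1448  0.0615] head -0.2647
-60 ([9.7, 12.0], 41) ([-11.7, -9.6], 36)
-24 ([30.3, 32.4], 11) ([-31.5, -29.9], 6)
-18 ([27.5, 32.2], 33) ([-30.9, -27.3], 24)
0 ([14.5, 15.1], 9) ([-14.6, -13.7], 8)
6 ([10.0, 15.2], 77) ([-14.7, -9.7], 77)
12 ([9.9, 15.3], 142) ([-14.5, -9.6], 136)
18 ([9.7, 9.8], 11) None
24 ([9.6, 15.4], 59) ([-14.6, -9.8], 45)
30 ([9.6, 15.2], 147) ([-14.5, -9.8], 126)
```

View pics/a1.png

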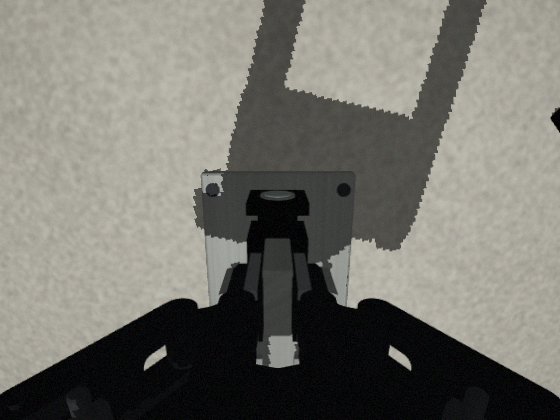

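```bash
python3 - <<'E'
from h import *
c=shot("wrist"); X=cloud(c); T=pose(); p=(X-T[:3,3])@T[:3,:3]
g=c["img"].mean(-1); 
def proj(tag,p,z):
    for x in range(-70,40,8):
        s=p[(abs(p[...,0]-x/1e3)<.004)&(z>.005)&(z<.011)&(abs(p[...,1])<.055)]
        if len(s)>10: print(tag,x,np.round(np.percentile(s[:,1],[0.5,99.5])*1e3,1),len(s))
    s=p[(z>.005)&(z<.011)&(abs(p[...,1])<.04)]; print("tail edge x",np.percentile(s[:,0],99.5))
proj("w",p,X[...,2])
Xt=np.load("top0.npz")["X"]; pt=(Xt-T[:3,3])@T[:3,:3]
for x in range(-200,40,15):
    a=pt[(abs(pt[...,0]-x/1e3)<.008)&(Xt[...,2]>.033)&(Xt[...,2]<.05)&(abs(pt[...,1])<.045)]
    L=a[a[:,1]>0,1];r=a[a[:,1]<0,1]
    if len(L)>4 and len(r)>4: print("t",x,np.round([L.min()*1e3,r.max()*1e3,(L.min()+r.max())*500,np.percentile(r,3)*1e3],2))
np.savez("a1w.npz",img=c["img"])
E
```

```text
w -70 [-9.4  9.5] 135
w -46 [-44.7  45.2] 146
w -38 [-44.7  45.3] 243
w -30 [-44.4  45.2] 348
w -22 [-44.1  44.9] 553
w -14 [-44.   44.7] 997
w -6 [-44.   44.9] 1011
w 2 [-43.8  44.8] 1088
w 10 [-44.   44.5] 1258
w 18 [-43.9  44.6] 1126
w 26 [-43.9  44.6] 1341
w 34 [-43.8  44.5] 2114
tail edge x 0.038866788188430756
t -170 [ 2.000e-02 -6.000e-01 -2.900e-01 -3.144e+01]
t -155 [  0.22  -1.02  -0.4  -29.64]
t -140 [  4.77  -1.5    1.63 -24.06]
t -125 [  8.68  -9.46  -0.39 -23.84]
t -110 [  8.79  -9.4   -0.31 -24.36]
t -95 [  8.79  -9.63  -0.42 -24.22]
t -80 [  8.96  -9.04  -0.04 -23.52]
t -65 [  8.97 -10.04  -0.53 -23.47]
t -50 [ 15.89 -16.91  -0.51 -24.15]
t -35 [ 1.885e+01 -1.888e+01 -2.000e-02 -2.842e+01]
t -20 [ 25.45 -26.37  -0.46 -30.38]
```

Request:
jog_arm --moves '[0, 0, 3, 0, 0, 0, 2, 0, 0, 0, 0.7, 0, 0, 0, 0, 0, 0, 0, 0, 0]'

```text
time_s: 10.6
ee_pos: [0.4758, -0.1443, 0.0545]
tcp_rot: [-0.0, 0.132, 0.991, 0.0]
wrist_force: [0.1, -0.6, -1.6]
opening: 0.0115
grasp_force: 40.2
```

Request:
jog_arm --moves '[0, 0, 0.5, 0, 0, 0, 0, 0, 0, 0, 0, 0]'

```text
time_s: 10.98
ee_pos: [0.4759, -0.1444, 0.0543]
tcp_rot: [0.0, 0.132, 0.991, -0.0]
wrist_force: [-0.8, -0.1, 0.3]
opening: 0.0114
grasp_force: 40.3
```

Request:
jog_arm --moves '[0, 0, 0.5, 0, 0, 0, 0, 0, 0, 0, 0, 0]'

```text
time_s: 11.35
ee_pos: [0.476, -0.1444, 0.0543]
tcp_rot: [0.0, 0.132, 0.991, -0.0]
wrist_force: [-1.7, 0.7, 5.4]
opening: 0.0116
grasp_force: 41.2
```

Request:
jog_arm --moves '[0, 0, -0.4, 0, -5, 0, 0, 0, -8, 0, 0, 0, -8, 0, 0, 0, -4, 0, 0, 0, 0, 0, 0, 0]'

```text
time_s: 12.1
ee_pos: [0.501, -0.1512, 0.0543]
tcp_rot: [0.001, 0.132, 0.991, -0.0]
wrist_force: [0.4, -1.0, 3.5]
opening: 0.0112
grasp_force: 41.0
```

Request:
jog_arm --moves '[-4, 0, 0, 0, -4, 0, 0, 0, -4, 0, 0, 0, 0, 0, 0, 0]'

```text
time_s: 12.6
ee_pos: [0.512, -0.1542, 0.0543]
tcp_rot: [0.0, 0.132, 0.991, -0.0]
wrist_force: [-1.4, -0.3, 5.4]
opening: 0.0114
grasp_force: 41.1
```

Request:
jog_arm --moves '[-3, 0, -0.2, 0, -3, 0, 0, 0, -3, 0, 0, 0, -3, 0, 0, 0, -3, 0, 0, 0, 0, 0, 0, 0]'

```text
time_s: 13.35
ee_pos: [0.5261, -0.1579, 0.0543]
tcp_rot: [0.0, 0.132, 0.991, -0.0]
wrist_force: [-0.9, -0.3, 3.8]
opening: 0.0113
grasp_force: 41.1
```

Request:
jog_arm --moves '[-3, 0, 0, 0, -3, 0, 0, 0, -3, 0, 0, 0, 0, 0, 0, 0]'

```text
time_s: 13.85
ee_pos: [0.5348, -0.1603, 0.0543]
tcp_rot: [0.0, 0.132, 0.991, -0.0]
wrist_force: [-1.1, 1.1, 4.8]
opening: 0.0112
grasp_force: 41.1
```

Request:
jog_arm --moves '[-2, 0, 0, 0, -2, 0, 0, 0, -2, 0, 0, 0, 0, 0, 0, 0]'

```text
time_s: 14.35
ee_pos: [0.5402, -0.1617, 0.0543]
tcp_rot: [-0.0, 0.132, 0.991, 0.0]
wrist_force: [-3.0, 0.5, 6.6]
opening: 0.0112
grasp_force: 41.3
```

Request:
jog_arm --moves '[-2, 0, 0, 0, -2, 0, 0, 0, -2, 0, 0, 0, 0, 0, 0, 0]'

```text
time_s: 14.85
ee_pos: [0.5426, -0.163, 0.0545]
tcp_rot: [-0.004, 0.132, 0.991, 0.0]
wrist_force: [-11.6, 0.8, 15.5]
opening: 0.0114
grasp_force: 42.6
```

Request:
jog_arm --moves '[0, 0, -0.8, 0, 0, 0, 0, 0, 0, 0, 0, 0]'

```text
time_s: 15.22
ee_pos: [0.5426, -0.163, 0.0545]
tcp_rot: [-0.004, 0.132, 0.991, 0.0]
wrist_force: [-10.1, 0.6, 10.3]
opening: 0.0114
grasp_force: 41.9
```

```bash
python3 -c "
from h import *
for i in range(3):
    s=readout.state(); T=pose(s); print(np.round(T[:3,:3].T@s['wrist_force'],1),np.round(T[:3,:3].T@s['torque'],2),np.round(T[:3,3],4),np.round(T[:3,2],4)); c=shot('side')
save(c,'s3'); c=shot('wrist'); save(c,'w3')
a=cv2.imread('pics/s3.png')[120:240,250:400]; b=cv2.imread('pics/w3.png')
cv2.imwrite('pics/m3.png',np.hstack([cv2.resize(a,(400,320),interpolation=cv2.INTER_CUBIC),cv2.resize(b,(400,320))]))
"
```

```text
[ 10.   -2.1 -10.2] [0.4  1.65 0.02] [ 0.5426 -0.163   0.0545] [-0.0083  0.0013 -1.    ]
[ 10.   -2.7 -10.7] [0.39 1.69 0.08] [ 0.5426 -0.163   0.0545] [-0.0083  0.0012 -1.    ]
[  9.   -1.3 -11. ] [0.43 1.64 0.02] [ 0.5426 -0.163   0.0545] [-0.0082  0.0012 -1.    ]
```

View pics/m3.png

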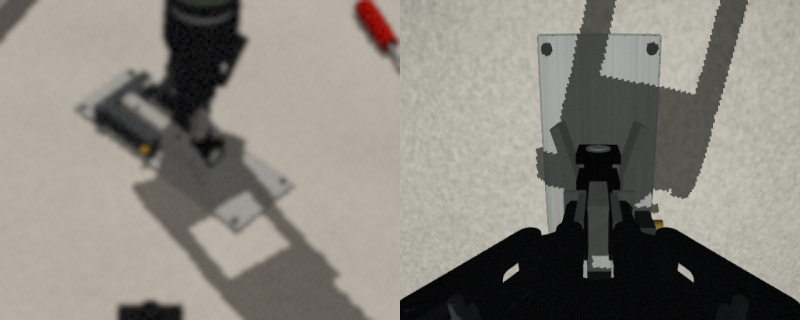

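Request:
jog_arm --moves '[0, 0, -1.2, 0, 0, 0, 0, 0, -0.6, 0, 0, 0, 0, 0, 0, 0]'

```text
time_s: 15.92
ee_pos: [0.5427, -0.163, 0.0546]
tcp_rot: [-0.005, 0.132, 0.991, 0.0]
wrist_force: [-8.1, -0.4, 4.5]
opening: 0.0113
grasp_force: 41.2
```

```bash
cat > f.py <<'E'
from h import *
F=[];Q=[]
for i in range(4):
    s=readout.state(); T=pose(s); F.append(T[:3,:3].T@s['wrist_force']);Q.append(T[:3,:3].T@s['torque'])
    if i<3: imaging.camera("side")
d=np.array([.9654,-.2609]); x=(T[:2,3]-[.476,-.1444])
print("F",np.round(np.mean(F,0),1),"M",np.round(np.mean(Q,0),2),"along",round((x@d)*1e3-72+1,1),"lat",round(x@[.2609,.9654]*1e3,2),"z",round(T[2,3]*1e3,1),"tilt",np.round(T[:3,:3].T[:2,2],4) ,"head",round(np.arctan2(-T[1,0],-T[0,0]),4),s["time_s"])
E
python3 f.py
```

```text
F [ 8.1 -2.9 -5.4] M [0.54 1.47 0.02] along -1.8 lat -0.53 z 54.6 tilt [ 0.0093 -0.0008] head -0.2643 16.075
```

Request:
jog_arm --moves '[-0.5, 0, -0.5, 0, -0.5, 0, 0, 0, 0, 0, 0, 0]'

```text
time_s: 16.45
ee_pos: [0.5432, -0.1631, 0.0546]
tcp_rot: [-0.005, 0.132, 0.991, 0.0]
wrist_force: [-8.3, -0.7, 4.8]
opening: 0.0114
grasp_force: 41.0
```

```bash
python3 f.py
```

```text
F [ 8.1 -3.  -4.4] M [0.56 1.52 0.05] along -1.3 lat -0.53 z 54.6 tilt [ 0.0105 -0.0008] head -0.2643 16.6
```

Request:
jog_arm --moves '[-0.5, 0, -0.5, 0, -0.5, 0, 0, 0, -0.5, 0, 0, 0, 0, 0, 0, 0]'

```text
time_s: 17.1
ee_pos: [0.5444, -0.1634, 0.0547]
tcp_rot: [-0.005, 0.132, 0.991, 0.0]
wrist_force: [-8.5, -0.8, 3.1]
opening: 0.0116
grasp_force: 40.7
```

```bash
python3 f.py
```

```text
F [ 7.9 -3.  -2.8] M [0.54 1.41 0.02] along 0.0 lat -0.48 z 54.7 tilt [ 0.0109 -0.0008] head -0.2643 17.25
```

Request:
jog_arm --moves '[-0.7, 0, -0.2, 0, -0.7, 0, 0, 0, -0.7, 0, 0, 0, -0.7, 0, 0, 0, -0.7, 0, 0, 0, 0, 0, 0, 0]'

```text
time_s: 18.0
ee_pos: [0.5479, -0.1644, 0.0547]
tcp_rot: [-0.005, 0.132, 0.991, 0.0]
wrist_force: [-7.6, -0.2, 0.9]
opening: 0.0116
grasp_force: 40.5
```

```bash
python3 f.py
```

```text
F [ 7.2 -2.7 -0.9] M [0.58 1.29 0.05] along 3.7 lat -0.52 z 54.7 tilt [ 0.0105 -0.0007] head -0.2644 18.15
```

Request:
jog_arm --moves '[-0.7, 0, 0, 0, -0.7, 0, 0, 0, -0.7, 0, 0, 0, -0.7, 0, 0, 0, -0.7, 0, 0, 0, 0, 0, 0, 0]'

```text
time_s: 18.9
ee_pos: [0.5514, -0.1653, 0.0547]
tcp_rot: [-0.005, 0.132, 0.991, 0.0]
wrist_force: [-8.0, -1.0, 1.1]
opening: 0.0113
grasp_force: 40.5
```

```bash
python3 f.py
```

```text
F [ 6.7 -3.5 -0.4] M [0.56 1.26 0.09] along 7.2 lat -0.49 z 54.7 tilt [ 0.0104 -0.0006] head -0.2648 19.05
```

Request:
jog_arm --moves '[-1, 0, 0, 0, -1, 0, 0, 0, -1, 0, 0, 0, -1, 0, 0, 0, -1, 0, 0, 0, -1, 0, 0, 0, -1, 0, 0, 0, -1, 0, 0, 0, -1, 0, 0, 0, -1, 0, 0, 0]'

```text
time_s: 20.3
ee_pos: [0.5614, -0.1681, 0.0547]
tcp_rot: [-0.005, 0.132, 0.991, 0.0]
wrist_force: [-6.0, -1.8, 0.7]
opening: 0.0111
grasp_force: 40.4
```

```bash
cat > t.py <<'E'
from h import *
c=shot("wrist"); X=cloud(c); T=pose(); p=(X-T[:3,3])@T[:3,:3]
s=p[(p[...,0]>.02)&(p[...,0]<.045)&(abs(p[...,1])<.013)&(p[...,2]>.020)&(p[...,2]<.04)]
print("tail face x",np.round(np.percentile(s[:,0],[5,50,95])*1e3,1),len(s))
E
python3 f.py; python3 t.py
```

```text
F [ 4.7 -3.2  0.6] M [ 0.51  0.98 -0.04] along 17.9 lat -0.56 z 54.7 tilt [ 0.0087 -0.0008] head -0.2644 20.45
tail face x [30.8 31.5 32.7] 508
```

Request:
jog_arm --moves '[-1.2, 0, 0, 0, -1.2, 0, 0, 0, -1.2, 0, 0, 0, -1.2, 0, 0, 0, -1.2, 0, 0, 0, -1.2, 0, 0, 0, -1.2, 0, 0, 0, -1.2, 0, 0, 0, -1.2, 0, 0, 0, -1.2, 0, 0, 0, 0, 0, 0, 0]'

```text
time_s: 21.88
ee_pos: [0.5734, -0.1713, 0.0547]
tcp_rot: [-0.004, 0.132, 0.991, 0.0]
wrist_force: [-5.8, -1.9, -1.4]
opening: 0.0113
grasp_force: 40.3
```

```bash
python3 f.py
```

```text
F [ 4.6 -2.7  1.1] M [ 0.47  0.9  -0.09] along 30.1 lat -0.56 z 54.7 tilt [ 0.0084 -0.0009] head -0.2641 22.025
```

Request:
jog_arm --moves '[-1, 0, 0, 0, -1, 0, 0, 0, -1, 0, 0, 0, -1, 0, 0, 0, -1, 0, 0, 0, 0, 0, 0, 0]'

```text
time_s: 22.78
ee_pos: [0.5781, -0.1726, 0.0547]
tcp_rot: [-0.004, 0.132, 0.991, 0.0]
wrist_force: [-5.3, -2.3, 0.0]
opening: 0.0114
grasp_force: 40.3
```

```bash
python3 f.py
```

```text
F [ 4.9 -3.2  0.3] M [ 0.48  0.96 -0.14] along 35.0 lat -0.61 z 54.7 tilt [ 0.0087 -0.0009] head -0.264 22.925
```

Request:
jog_arm --moves '[-0.6, 0, 0, 0, -0.6, 0, 0, 0, -0.6, 0, 0, 0, -0.6, 0, 0, 0, -0.6, 0, 0, 0, 0, 0, 0, 0]'

```text
time_s: 23.68
ee_pos: [0.5831, -0.1739, 0.0553]
tcp_rot: [-0.002, 0.132, 0.991, -0.0]
wrist_force: [-1.5, -3.2, -3.3]
opening: 0.0115
grasp_force: 39.8
```

```bash
python3 f.py
```

```text
F [ 0.1 -3.9  8. ] M [ 0.68 -0.06 -0.01] along 41.2 lat -0.53 z 55.8 tilt [ 0.0014 -0.0007] head -0.265 23.825
```

Request:
jog_arm --moves '[-0.6, 0, 0, 0, -0.6, 0, 0, 0, -0.6, 0, 0, 0, -0.6, 0, 0, 0, 0, 0, 0, 0]'

```text
time_s: 24.45
ee_pos: [0.5859, -0.1739, 0.0559]
tcp_rot: [-0.002, 0.132, 0.991, 0.0]
wrist_force: [-2.7, -4.1, -14.8]
opening: 0.0116
grasp_force: 38.9
```

```bash
python3 f.py
```

```text
F [ 1.8 -4.7 16.2] M [0.74 0.18 0.01] along 42.8 lat 0.17 z 55.9 tilt [0.0032 0.0004] head -0.2648 24.6
```

Request:
jog_arm --moves '[0, 0, 1.2, 0, 0, 0, 1.0, 0, 0, 0, 0, 0, 0, 0, 0, 0]'

```text
time_s: 25.1
ee_pos: [0.5878, -0.1738, 0.0558]
tcp_rot: [0.0, 0.132, 0.991, 0.001]
wrist_force: [-2.5, 1.6, -7.4]
opening: 0.0114
grasp_force: 40.3
```

```bash
python3 f.py
```

```text
F [3.3 1.8 6.8] M [-0.32  0.63 -0.02] along 44.7 lat 0.52 z 55.8 tilt [-0.0011  0.0007] head -0.2646 25.25
```

Request:
jog_arm --moves '[0, 0, 0.9, 0, 0, 0, 0, 0, 0, 0, 0, 0]'

```text
time_s: 25.62
ee_pos: [0.5879, -0.175, 0.0553]
tcp_rot: [0.001, 0.132, 0.991, -0.0]
wrist_force: [-4.5, 1.9, -0.4]
opening: 0.011
grasp_force: 41.3
```

```bash
python3 f.py
```

```text
F [ 4.9  0.2 -0.1] M [-0.03  0.83 -0.05] along 45.0 lat -0.4 z 55.0 tilt [-0.0017 -0.0006] head -0.2649 25.775
```

Request:
jog_arm --moves '[-0.5, 0, 0.2, 0, 0, 0, 0, 0, 0, 0, 0, 0]'

```text
time_s: 26.15
ee_pos: [0.5879, -0.175, 0.0543]
tcp_rot: [0.0, 0.132, 0.991, -0.0]
wrist_force: [-4.9, -0.4, 1.6]
opening: 0.0114
grasp_force: 41.5
```

```bash
python3 f.py
```

```text
F [ 4.7 -1.5 -1.4] M [0.22 0.89 0.02] along 45.0 lat -0.39 z 54.4 tilt [-0.0005 -0.0006] head -0.2649 26.3
```

Request:
jog_arm --moves '[-0.6, 0, 0, 0, 0, 0, 0, 0, 0, 0, 0, 0]'

```text
time_s: 26.68
ee_pos: [0.588, -0.175, 0.0544]
tcp_rot: [-0.0, 0.132, 0.991, -0.0]
wrist_force: [-6.9, 0.6, 2.7]
opening: 0.0114
grasp_force: 41.8
```

```bash
python3 f.py
```

```text
F [ 6.5 -1.4 -2.9] M [0.22 1.1  0.  ] along 45.1 lat -0.36 z 54.4 tilt [ 0.0008 -0.0005] head -0.2648 26.825
```

Request:
jog_arm --moves '[-0.6, 0, 0, 0, 0, 0, 0, 0, 0, 0, 0, 0]'

```text
time_s: 27.2
ee_pos: [0.588, -0.1751, 0.0544]
tcp_rot: [-0.001, 0.132, 0.991, -0.0]
wrist_force: [-7.0, 1.6, 4.2]
opening: 0.0112
grasp_force: 42.0
```

```bash
python3 f.py
```

```text
F [ 7.7 -0.5 -4.5] M [ 0.24  1.37 -0.01] along 45.2 lat -0.34 z 54.4 tilt [ 0.002  -0.0005] head -0.2647 27.35
```

Request:
jog_arm --moves '[-0.7, 0, -0.2, 0, -0.6, 0, 0, 0, 0, 0, 0, 0, 0, 0, 0, 0]'

```text
time_s: 27.85
ee_pos: [0.5881, -0.1751, 0.0545]
tcp_rot: [-0.002, 0.132, 0.991, 0.0]
wrist_force: [-11.2, 2.1, 7.0]
opening: 0.0111
grasp_force: 42.3
```

```bash
python3 f.py; python3 t.py
```

```text
F [10.9 -1.5 -6.2] M [0.28 1.79 0.03] along 45.3 lat -0.33 z 54.5 tilt [ 0.0049 -0.0005] head -0.2646 28.0
tail face x [30.8 31.9 32.5] 404
```

Request:
jog_arm --moves '[0, 0, 0, 0, 0, 0, 0, 0, 1.5, 0, -0.2, 0, 1.5, 0, 0, 0, 0, 0, 0, 0, 0, 0, 0, 0]'

```text
time_s: 28.8
ee_pos: [0.5878, -0.1748, 0.0545]
tcp_rot: [0.001, 0.132, 0.991, -0.0]
wrist_force: [-1.7, -0.1, -1.7]
opening: 0.0111
grasp_force: 41.0
```

```bash
python3 f.py
```

```text
F [ 1.5 -1.1  1.6] M [ 0.21  0.27 -0.02] along 44.9 lat -0.07 z 54.6 tilt [-0.0013 -0.0001] head -0.2648 28.95
```

Nearly unloaded; release and rise.

Request:
jog_arm --moves '[0, 0, 0, 0, 0, 0, 0, 0, 0, 0, 0, 0, 0, 0, 0, 0, 0, 0, 0, 0, 0, 0, 0, 0, 0, 0, 0, 0, 0, 0, 0, 0]' --jaw 1

```text
time_s: 29.95
ee_pos: [0.5873, -0.1745, 0.0545]
tcp_rot: [-0.0, 0.132, 0.991, 0.0]
wrist_force: [-0.4, -0.3, 0.1]
opening: 0.0852
grasp_force: 0.0
```

Request:
jog_arm --moves '[0, 0, -10, 0, 0, 0, -20, 0, 0, 0, -30, 0, 0, 0, -30, 0, 0, 0, -30, 0, 0, 0, 0, 0, 0, 0, 0, 0]'

```text
time_s: 30.82
ee_pos: [0.587, -0.1744, 0.1747]
tcp_rot: [0.0, 0.132, 0.991, -0.0]
wrist_force: [-0.1, 0.1, -1.1]
opening: 0.0852
grasp_force: 0.0
```

```bash
python3 - <<'E'
from h import *
c=shot("wrist"); save(c,"w5"); X=cloud(c); o=np.array([.476,-.1444])
a=-.264;d=np.array([np.cos(a),np.sin(a)]);n=np.array([-d[1],d[0]])
x=(X[...,:2]-o)@d*1e3-72; y=(X[...,:2]-o)@n*1e3; z=X[...,2]*1e3
m=(z>60)&(z<90)&(abs(y)<15)&(x>0)&(x<90)
q=np.stack([x[m],y[m]],-1).astype(np.float32); print("fin",m.sum(),cv2.minAreaRect(q),np.percentile(z[m],[5,50,95]))
print(readout.state()["opening"])
E
```

```text
fin 678 ((44.652503967285156, 0.37435293197631836), (11.404840469360352, 30.173612594604492), 89.98834228515625) [66.55691167 74.00059688 75.19029081]
0.0854973506793353
```

View pics/w5.png

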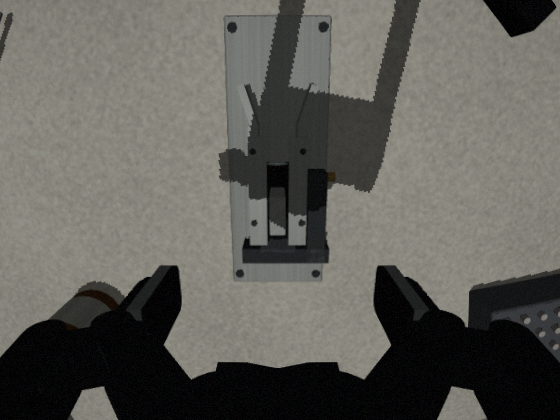

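The picture shows the module seated in the channel: the fin (279,210) is centred in the slot and its nose is at the end block (row 240). The fin reads x = 44.7 mm along the track, in line, with its top at 74 mm.

```bash
python3 -c "
from station import workorder
print(workorder.close_job())"
```

```text
the job is handed in; nothing more can be done
None
```

The filter module is in the track, clicked past the ball, and was pressed against the end stop with about 11 N. It was then released at about 45 mm along the track; the job is handed in, but hand-in returned no verdict.

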